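# Lock the service cover of a lab module with its slot key

## Task

Lock the grey service cover of the small white module with the orange slot key: put the key's blade in the slot of the red stud, press gently and, keeping it pressed, turn clockwise about a quarter turn until you feel the stud drop into its catch and its red head sits down level with the dark collar. Then put the key back upright and fully home in its blue holder and let go. Never lean hard on the stud or wrench it, work it with the key only, and leave the vial, the beaker and the jar standing where they are.

Things in the scene. Friction and masses are not known exactly. Their poses are not given: they have to be found in the camera images.
- module: White fixed instrument module with a flat grey cover, 180 (x) x 160 (y) x 80 mm high. Origin: centre of its underside, z up. The vertical stud axis is 25 mm from it towards the module's -x side (blue stripe), at y = 0. Round the stud, on the cover, is a fixed dark steel collar 6 mm high, 34 mm inside and 44 mm outside diameter.
- slot (a point): Centre of the slot's floor in the round red stud head (31 mm across); x along the slot, z up. The slot is 22 mm long, 6.5 wide, 5 deep, closed at its ends: the head's top is 5 mm above this point. At the start this point is 8.5 mm above the cover and x lies within 6 degrees of the module's x axis; locked, it is 0.5 mm above the cover.
- key: Loose upright slot key, 100 mm long, about 90 g. Origin: centre of the blade's lower edge; z up along the key; x along the blade. Steel blade 18 (x) x 4 (y) mm, 12 mm long; round 12 mm shank to z = 42 mm; black flange 32 mm across, z = 42 to 46; orange handle 24 (x) x 18 (y) mm, z = 46 to 100, to be gripped across its 18 mm.
- holder: Blue fixed block, 80 x 80 x 52 mm high. Origin: centre of its underside, z up. In its middle a round vertical hole, 22 mm diameter, 48 mm deep, with a 2 mm chamfer. The key hangs in it with its flange resting on the block's top face, so the key's origin is then 10 mm above the holder's origin.
- vial: Loose small amber vial with a white cap, 26 mm diameter, 50 mm high, standing on the bench; origin at the centre of its underside.
- beaker: Loose clear glass beaker, 48 mm rim diameter, 60 mm high, standing on the bench; origin at the centre of its underside.
- jar: Loose white jar with a blue cap, 28 mm diameter, 45 mm high, standing on the module's cover near its far edge; origin at the centre of its underside.
- stud: The whole stud. Origin on its axis, level with the cover while up; sinks with it, does not turn. It slides down with 5 N drag, no spring, staying where pushed (slack the twist before lifting the key out). It turns clockwise only (little drag, stop at 115 degrees), and only once pressed down 3 mm onto a firm hidden ledge. Pressed on that ledge (8 to 12 N) and turned, it comes over the catch and drops 5 mm more.
- catch (a point): Fixed point on the cover top on the stud axis, axes as the module's, with the hidden catch beneath. The catch floats: it takes the stud when the slot is turned clockwise from the module's x axis by an angle anywhere from 75 to 105 degrees, and only within about 5 degrees of that unseen place. Unpressed, the stud passes over it; once dropped in, it can turn only a few degrees.
Not all that is in view belongs to the job. What is shaped like the key but purple or turquoise is not meant.

How it is judged:
On the way, in this order (a step that is already met when the one before it is completed fails the run):
1. the key's blade is seated in the stud's slot (distance between key and slot below 0.004 m), for 0.1 s.
2. the stud has been pressed and turned until it dropped into its catch (z of slot in the frame of module below 0.0818 m), for 0.2 s.
At the end, for the whole second after the job is handed in: Stud down in its catch: slot floor under 1.8 mm above the cover (head level with the collar to about 1 mm) and at least 63 degrees from the module's x axis. Key upright (within 7 degrees) in the holder's hole, flange on the block (within 4 mm), at rest and released (z of slot in the frame of module below 0.0818 m and angle between the x axis of slot and the x axis of module, either way round above 1.1 rad and horizontal distance between key and holder below 0.008 m and z of key in the frame of holder below 0.014 m and angle between key's own z axis and vertical below 0.12 rad and linear speed of key below 0.02 m/s); the robot touches nothing.
It fails at once if the key leaned on or wrenched the stud with more than 30 N of contact force (contact force between key and stud above 30 N).
It fails at once if the stud was touched by the gripper or arm instead of the key (contact force between any of the fingers, the arm and stud above 1 N).
It fails at once if the vial was moved or tipped (distance of vial from where it was at the start of the episode above 0.015 m or angle between vial's own z axis and vertical above 0.3 rad).
It fails at once if the beaker was moved or tipped (distance of beaker from where it was at the start of the episode above 0.015 m or angle between beaker's own z axis and vertical above 0.3 rad).
It fails at once if the jar was moved or tipped (distance of jar from where it was at the start of the episode above 0.015 m or angle between jar's own z axis and vertical above 0.3 rad).
It also fails if it takes over 69 s, if anything falls off the work surface, if the arm or the gripper's body presses on something with over 40 N, if the wrist force passes 120 N, or if a joint passes its speed limit or range.

## Robot

A 6-joint arm with a two-finger parallel gripper is mounted at the origin on the work surface. World frame = base frame: x ahead of the robot, y to its left, z up, the work surface at z = 0. Lengths are in m, angles in rad, forces in N, time in s.
With the tool pointing down it reaches from about 0.425 to 0.95 m from the base axis. Payload 3.5 kg.
Tool frame: the origin (TCP) lies on the centre line of the jaws, within the pads' length; the fingertips stand 22 mm ahead of it and the grasp point (between the pads) lies 3 mm ahead of it; y points along the fingers, x is the direction in which the jaws open and shut, and the axes are right-handed (so a half turn about y gives the same grasp; the last joint's range is limited). The gripper opens to 85 mm and grips with 20 to 120 N. Pads are 22 mm wide; open, the fingers measure 114 mm over their backs; the gripper's body (76 mm by 85 mm) begins 54 mm behind the grasp point. The pads swing forward as they close: fully open they stand 13 mm farther back than shut.
Start: joints at [-1.469, 0.286, 1.577, -0, 1.279, -0.15], TCP at [0.168, -0.654, 0.253] pointing down, gripper open.
Joint ranges: [-2.77, 2.77], [-0.9, 2.22], [0.21, 2.48], [-1.53, 4.67], [0.24, 2.81], [-2.84, 2.84]. Speed limits (rad/s): [2.79, 2.79, 3.14, 3.14, 3.14, 3.14].

## Interface

Orientations are given as [roll, pitch, yaw] about the fixed x, y, z axes, in that order (R = Rz(yaw) Ry(pitch) Rx(roll)).
In Python, from cell import ctrl, claw, solver, status, vision, order gives the robot as it stands. Calls block until the motion is done:
- ctrl.move_pose(position, orientation): joint-space move of the TCP to a pose.
- ctrl.move_l(position, rotation=None, feed=0.15, max_force=None): straight line of the TCP; rotation=None keeps the orientation; feed is the mean speed in m/s. With max_force (N) it stops when the force on the tool has changed by that much, and returns True; else False.
- ctrl.move_j(angles): joint-space move.
- claw.release() and claw.grasp(): open the fingers fully, or close them until they stop; the grip force is fixed at half the most.
- ctrl.sleep(seconds).
- solver.solve_ik(position, orientation): joint angles nearest the present ones, or None.
- status.get_obs(): the state.
- vision.grab_frame(name): name is "scene" or "top" or "wrist"; returns the picture (400x640x3 uint8, red, green, blue); there is no depth.
- vision.calibration(name): a dict with "fx", "fy", "cx", "cy" (pixels), "world_from_camera" (4x4, takes a point from camera to world coordinates). Camera axes: x right, y up, looking along -z (the intrinsics and any distortion apply to the point x, -y, -z); pixel columns grow to the right and rows downward; lengths in m; the calibration is good to about 2 mm. A picture is of the moment at which its call begins: read the wrist's pose just before it. calibration takes no time and is no camera call; for the wrist camera it gives the pose at the moment of the call.
A pose or a line that the arm cannot do raises ctrl.IKError and nothing moves.
- order.hand_in(): hands the job in, once; it reports no verdict.
The state is a dict: "t": time; "qpos": joint angles; "dq": joint speeds; "effort": joint torques, N m; "tool_pos": TCP position; "ee_rot": TCP orientation; "ft_force": force on the tool from outside, world axes, zero at the start; "torque": the same for the moment, N m; "grip_width": finger opening in m.
Only numpy, scipy, OpenCV 4.12 (cv2) and the standard library are available. Lean on these libraries where they do the work, as an engineer would, in place of code of your own. Each camera call takes 0.05 s, during which the arm holds its last target.

## Working session

There is one attempt and no reset: what is moved stays moved. The work goes in short steps, each a Python script; the robot and the scene stay as the last script left them, time stands still between calls to the robot, and variables do not carry over. Pictures are saved under pics/ and viewed, and the job is handed in when it is done.

```bash
ls; mkdir -p pics; python3 - <<'E'
from cell import ctrl, claw, solver, status, vision, order
import cv2
for n in ["scene","top","wrist"]:
    f=vision.grab_frame(n); cv2.imwrite(f"pics/a_{n}.png",f[:,:,::-1]); c=vision.calibration(n); print(n,c)
print(status.get_obs())
E
```

```text
pics
scene {'fx': 518.8223846729666, 'fy': 518.8223846729666, 'cx': 321.6020380269868, 'cy': 192.05565396089872, 'world_from_camera': array([[ 0.47656683, -0.70705643,  0.52245121,  1.04712855],
       [ 0.8790818 ,  0.3899938 , -0.27408033, -0.28134936],
       [-0.00996247,  0.58989494,  0.80741855,  0.82433456],
       [ 0.        ,  0.        ,  0.        ,  1.        ]])}
top {'fx': 370.97815950782353, 'fy': 370.97815950782353, 'cx': 317.6990275410038, 'cy': 204.2463025858038, 'world_from_camera': array([[ 6.04455607e-03,  9.99580819e-01, -2.83134211e-02,
         5.09003709e-01],
       [-9.99937093e-01,  6.30939218e-03,  9.27374993e-03,
        -3.78502883e-04],
       [ 9.44850302e-03,  2.82555843e-02,  9.99556075e-01,
         8.51231744e-01],
       [ 0.00000000e+00,  0.00000000e+00,  0.00000000e+00,
         1.00000000e+00]])}
wrist {'fx': 286.34600272097447, 'fy': 286.34600272097447, 'cx': 319.43704752434894, 'cy': 202.9448224075118, 'world_from_camera': array([[ 0.25039378,  0.92245409,  0.29390713,  0.24317021],
       [-0.96814008,  0.23944842,  0.07327511, -0.63319795],
       [-0.00278267, -0.3028909 ,  0.95302117,  0.37291519],
       [ 0.        ,  0.        ,  0.        ,  1.        ]])}
{'t': 0.15, 'qpos': array([-1.46902635e+00,  2.86982247e-01,  1.57784241e+00,  9.30393785e-06,
        1.27857099e+00, -1.50015820e-01]), 'dq': array([ 0.00088338, -0.00238274, -0.00462286, -0.00167575,  0.00013515,
        0.00062894]), 'effort': array([ 6.01768643e-04, -4.06603789e+01, -2.93142378e+01, -1.24729022e-04,
        3.95510273e-03, -9.88737924e-06]), 'tool_pos': array([ 0.16813793, -0.65324409,  0.25225058]), 'ee_rot': array([-1.57051806,  0.00178142, -1.31901297]), 'ft_force': array([ 0.0545203 , -0.56244412, -0.06910084]), 'torque': array([ 0.06598461,  0.00789907, -0.03077612]), 'grip_width': 0.08527822533304452}
```

View pics/a_scene.png

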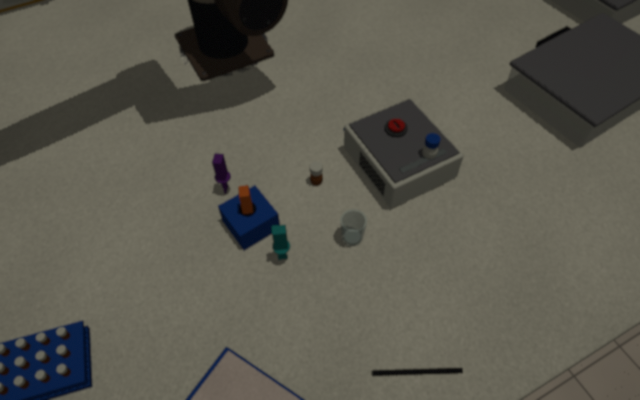

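View pics/a_top.png

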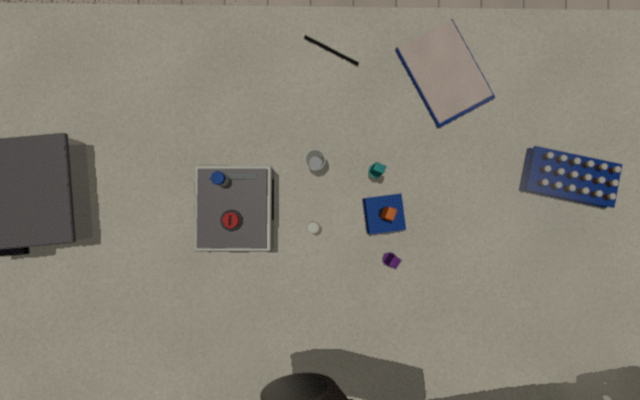

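View pics/a_wrist.png

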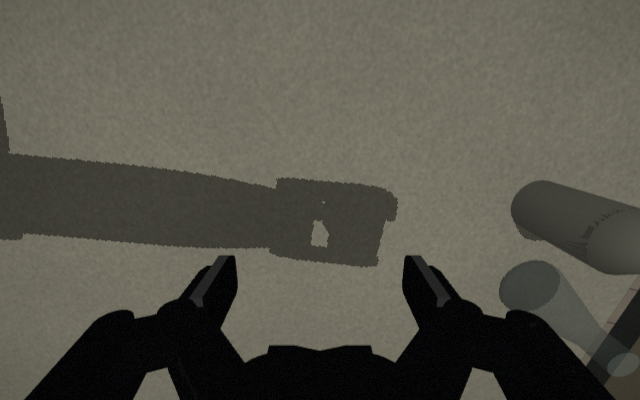

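The three key-shaped things in the top view are orange at (389,213) standing in the blue holder, turquoise at (377,170) and purple at (392,261). The orange one in the holder fits the description. I'll confirm it with an enlarged crop.

```bash
python3 - <<'E'
import cv2,numpy as np
a=cv2.imread("pics/a_top.png"); s=cv2.imread("pics/a_scene.png")
c1=cv2.resize(a[150:280,340:430],None,fx=4,fy=4,interpolation=cv2.INTER_CUBIC)
c2=cv2.resize(a[150:280,185:285],None,fx=4,fy=4,interpolation=cv2.INTER_CUBIC)
cv2.imwrite("pics/b.png",cv2.convertScaleAbs(np.hstack([c1,c2]),alpha=1.6))
c1=cv2.resize(s[140:270,200:300],None,fx=4,fy=4,interpolation=cv2.INTER_CUBIC)
c2=cv2.resize(s[95:225,340:440],None,fx=4,fy=4,interpolation=cv2.INTER_CUBIC)
cv2.imwrite("pics/b2.png",cv2.convertScaleAbs(np.hstack([c1,c2]),alpha=1.6))
E
```

```text
(no output)
```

View pics/b.png

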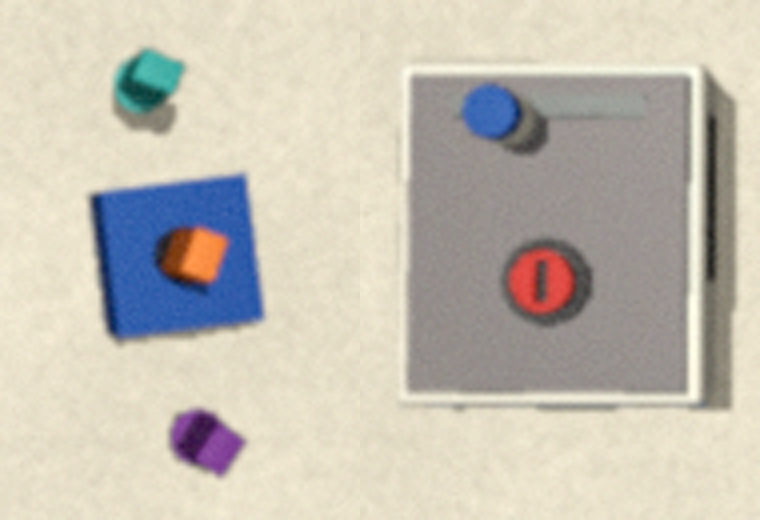

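View pics/b2.png

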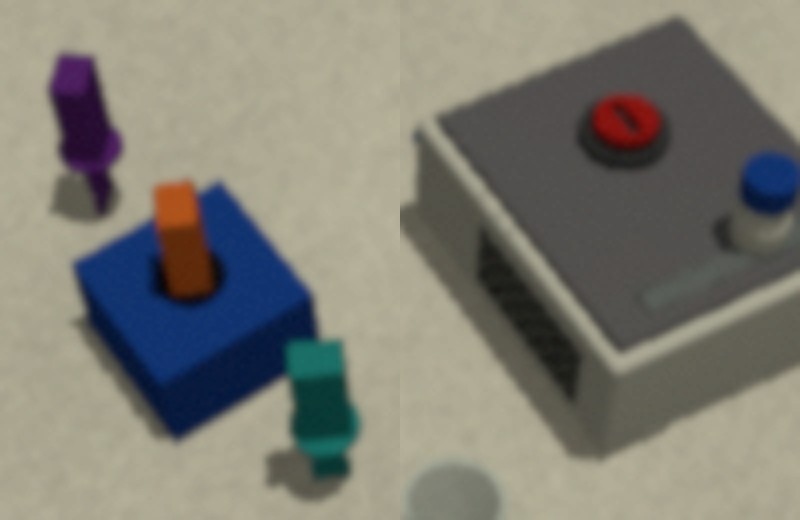

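```bash
cat > h.py <<'E'
from cell import ctrl, claw, solver, status, vision, order
import numpy as np, cv2
def ray(cal,u,v):
    d=np.array([(u-cal["cx"])/cal["fx"],-(v-cal["cy"])/cal["fy"],-1.0]); T=cal["world_from_camera"]
    return T[:3,3],T[:3,:3]@d
def unproj(cal,u,v,z):
    o,d=ray(cal,u,v); return o+d*(z-o[2])/d[2]
def proj(cal,P):
    P=np.atleast_2d(P); T=cal["world_from_camera"]; p=(P-T[:3,3])@T[:3,:3]
    return np.c_[cal["cx"]+cal["fx"]*p[:,0]/-p[:,2], cal["cy"]-cal["fy"]*p[:,1]/-p[:,2]]
def down(yaw): return [-np.pi/2,0,yaw]
def snap(n,f):
    c=vision.calibration(n); im=vision.grab_frame(n)[:,:,::-1].copy(); cv2.imwrite(f"pics/{f}.png",im); return im,c
E
python3 - <<'E'
from h import *
c=vision.calibration("top")
for n,u,v,z in [("key",391,212,.11),("holder c",384,214,.052),("stud",231,220,.0935),("modUL",196.5,166.5,.08),("modUR",271.5,166.5,.08),("modLL",196,250,.08),("modLR",271,250,.08),("vial",314,228,.05),("beaker",316,163,.06),("jar",219,178,.125),("purp",395,262,.1),("turq",379,168,.1)]: print(n,unproj(c,u,v,z).round(4))
E
```

```text
key [ 0.5154 -0.1541  0.11  ]
holder c [ 0.5115 -0.151   0.052 ]
stud [0.4973 0.169  0.0935]
modUL [0.6078 0.245  0.08  ]
modUR [0.6089 0.0892 0.08  ]
modLL [0.4347 0.2434 0.08  ]
modLR [0.4355 0.0886 0.08  ]
vial [ 4.804e-01 -1.000e-04  5.000e-02]
beaker [ 0.6197 -0.0035  0.06  ]
jar [0.5798 0.1864 0.125 ]
purp [ 0.4145 -0.1643  0.1   ]
turq [ 0.6048 -0.1316  0.1   ]
```

```bash
python3 - <<'E'
from h import *
for yaw in np.arange(-3.14,3.2,.3):
    q=solver.solve_ik([.51,-.152,.27],down(yaw)); print(round(yaw,2),None if q is None else np.round(q,2))
t=status.get_obs()["t"]
ctrl.move_pose([.50,-.152,.27],down(-1.57))
print(status.get_obs()["t"]-t, status.get_obs()["tool_pos"])
snap("wrist","c_key")
E
```

```text
-3.14 [-0.48 -0.04  1.91 -0.    1.28  2.66]
-2.84 [-0.48 -0.04  1.91 -0.    1.28  2.36]
-2.54 [-0.48 -0.04  1.91 -0.    1.28  2.06]
-2.24 [-0.48 -0.04  1.91 -0.    1.28  1.76]
-1.94 [-0.48 -0.04  1.91 -0.    1.28  1.46]
-1.64 [-0.48 -0.04  1.91 -0.    1.28  1.16]
-1.34 [-0.48 -0.04  1.91  0.    1.28  0.86]
-1.04 [-0.48 -0.04  1.91  0.    1.28  0.56]
-0.74 [-0.48 -0.04  1.91  0.    1.28  0.26]
-0.44 [-0.48 -0.04  1.91  0.    1.28 -0.04]
-0.14 [-0.48 -0.04  1.91  0.    1.28 -0.34]
0.16 [-0.48 -0.04  1.91  0.    1.28 -0.64]
0.46 [-0.48 -0.04  1.91  0.    1.28 -0.94]
0.76 [-0.48 -0.04  1.91  0.    1.28 -1.24]
1.06 [-0.48 -0.04  1.91 -0.    1.28 -1.54]
1.36 [-0.48 -0.04  1.91 -0.    1.28 -1.84]
1.66 [-0.48 -0.04  1.91 -0.    1.28 -2.14]
1.96 [-0.48 -0.04  1.91 -0.    1.28 -2.44]
2.26 [-0.48 -0.04  1.91 -0.    1.28 -2.74]
2.56 None
2.86 None
3.16 [-0.48 -0.04  1.91 -0.    1.28  2.64]
2.1583 [ 0.49998179 -0.15271734  0.27000863]
```

View pics/c_key.png

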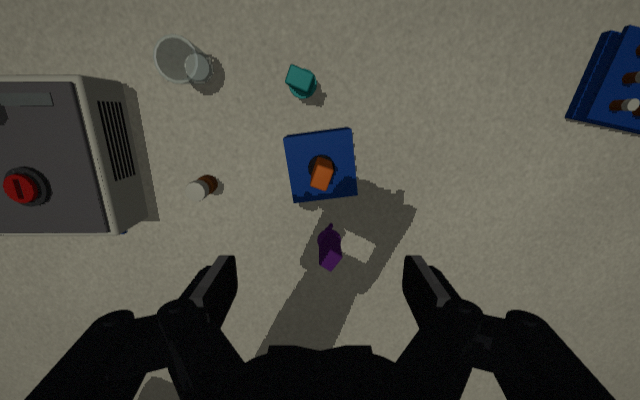

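```bash
python3 - <<'E'
from h import *
ctrl.move_l([.485,-.152,.20],feed=.15)
im,c=snap("wrist","c_key2")
cv2.imwrite("pics/c_key2z.png",cv2.convertScaleAbs(cv2.resize(im[70:230,230:410],None,fx=4,fy=3.7,interpolation=cv2.INTER_CUBIC),alpha=1.5))
np.save("c_key2.npy",c["world_from_camera"])
E
```

```text
(no output)
```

View pics/c_key2z.png

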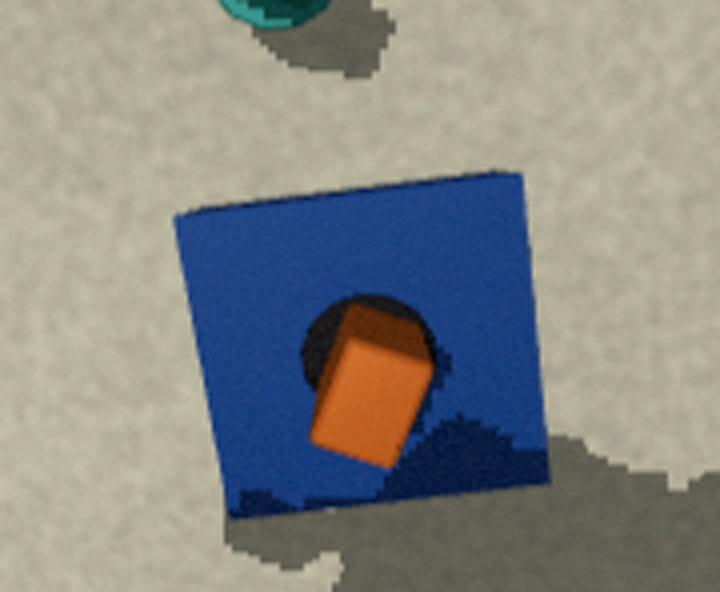

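```bash
python3 - <<'E'
from h import *
c=vision.calibration("wrist")
f=lambda L,z: np.array([unproj(c,230+x/4,70+y/3.7,z) for x,y in L])
k=f([(355,337),(433,365),(390,468),(311,440)],.11); h=f([(175,215),(520,173),(549,484),(229,519)],.052)
print(k.round(4),k.mean(0)); 
for a,b in [(3,0),(2,1),(0,1),(3,2)]:
    d=k[b]-k[a]; print(np.linalg.norm(d),np.degrees(np.arctan2(d[1],d[0])))
print(h.round(4),h.mean(0))
for a,b in [(3,0),(2,1),(0,1),(3,2)]:
    d=h[b]-h[a]; print(np.linalg.norm(d),np.degrees(np.arctan2(d[1],d[0])))
fl=f([(302,355),(368,295),(436,355)],.056); print(fl.round(4))
im=cv2.imread("pics/a_top.png")
E
```

```text
[[ 0.5286 -0.1511  0.11  ]
 [ 0.5229 -0.1657  0.11  ]
 [ 0.5012 -0.1578  0.11  ]
 [ 0.5072 -0.1427  0.11  ]] [ 0.51499952 -0.15431494  0.11      ]
0.022957364625643704 -21.444030492858158
0.023084400202956084 -19.81321712167516
0.015662471312286992 -111.15926043011764
0.0163192905104263 -111.5839073519226
[[ 0.5493 -0.1098  0.052 ]
 [ 0.5594 -0.1882  0.052 ]
 [ 0.48   -0.1989  0.052 ]
 [ 0.4699 -0.1196  0.052 ]] [ 0.51465345 -0.15411863  0.052     ]
0.0799784809734385 7.035206578416444
0.08016179580940513 7.668168733777072
0.07903382814479185 -82.67263978882457
0.07991866750436559 -82.80379181917554
[[ 0.5152 -0.1386  0.056 ]
 [ 0.5303 -0.154   0.056 ]
 [ 0.5153 -0.1699  0.056 ]]
```

```bash
python3 - <<'E'
from h import *
Y=np.radians(69.4)
ctrl.move_pose([.515,-.1543,.20],down(Y))
ctrl.move_l([.515,-.1543,.15],feed=.1)
im,c=snap("wrist","d1")
o=status.get_obs(); print(o["t"],o["tool_pos"],o["ee_rot"])
cv2.imwrite("pics/d1z.png",cv2.convertScaleAbs(im,alpha=1.8))
P=[[.515,-.1543,.11]]
for a in (1,-1):
  for b in (1,-1):
    k=np.radians(-20.6); P.append([.515+a*.012*np.cos(k)-b*.009*np.sin(k),-.1543+a*.012*np.sin(k)+b*.009*np.cos(k),.11])
print(proj(c,P).round(1))
E
```

```text
6.075 [ 0.51550689 -0.15455505  0.15069842] [-1.57211260e+00  1.46985164e-04  1.21121820e+00]
[[317.8 244.1]
 [332.1 261.5]
 [303.5 261.5]
 [332.7 226.1]
 [302.9 226.1]]
```

View pics/d1z.png

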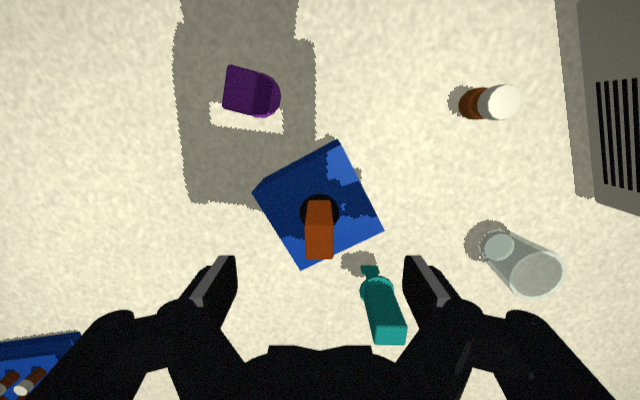

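```bash
python3 - <<'E'
from h import *
print(ctrl.move_l([.515,-.1543,.093],feed=.1,max_force=15))
o=status.get_obs(); print(o["t"],o["tool_pos"],o["ft_force"])
claw.grasp()
o=status.get_obs(); print(o["t"],o["tool_pos"],o["grip_width"],o["ft_force"],o["torque"])
ctrl.move_l([.515,-.1543,.20],feed=.12)
im,c=snap("wrist","e1")
o=status.get_obs(); print(o["t"],o["tool_pos"],o["grip_width"],o["ft_force"],o["torque"])
cv2.imwrite("pics/e1z.png",cv2.convertScaleAbs(im,alpha=1.8))
E
```

```text
False
6.7917 [ 0.51539698 -0.15449543  0.09342506] [ 0.53087405 -0.31317073  0.6025806 ]
7.4167 [ 0.51520201 -0.15436208  0.09332002] 0.017496652613489226 [ 0.03211282 -0.07244007  2.1447944 ] [0.10295138 0.04443413 0.05791537]
8.5083 [ 0.51431317 -0.15396831  0.19864656] 0.017667266644201998 [ 0.84984495 -1.53621166 -0.44741284] [-0.00841721  0.01704912  0.00118001]
```

View pics/e1z.png

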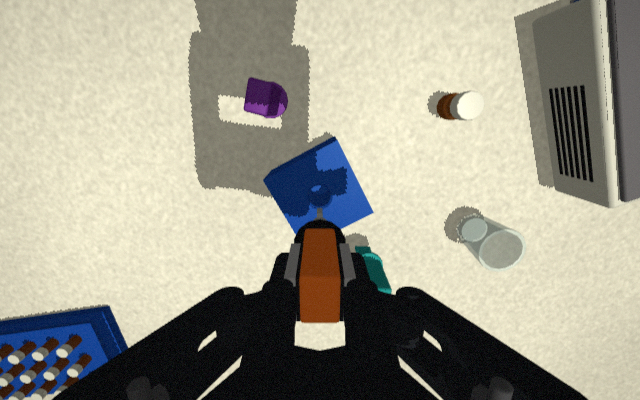

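```bash
cat >> h.py <<'E'
from scipy.spatial.transform import Rotation as Ro
def toolT(o=None):
    o=o or status.get_obs(); return Ro.from_euler('xyz',o["ee_rot"]).as_matrix(),np.array(o["tool_pos"])
E
python3 - <<'E'
from h import *
im=cv2.imread("pics/e1.png"); c=vision.calibration("wrist"); R,p=toolT()
pts=np.array([[0,.0833,0],[0,.0833,.009],[0,.0833,-.009],[.002,.0833,.009],[-.002,.0833,.009],[0,.0413,.016],[0.016,.0413,0],[-.016,.0413,0],[.009,-.0167,.012],[-.009,-.0167,.012],[.009,-.0167,-.012],[-.009,-.0167,-.012]])
uv=proj(c,p+pts@R.T); print(uv.round(1))
z=cv2.convertScaleAbs(cv2.resize(im[180:340,240:400],None,fx=4,fy=4,interpolation=cv2.INTER_CUBIC),alpha=2)
z2=z.copy()
for u,v in uv: cv2.circle(z2,(int((u-240+.5)*4),int((v-180+.5)*4)),3,(0,255,0),-1)
cv2.imwrite("pics/e2.png",z); cv2.imwrite("pics/e3.png",z2[:400])
E
```

```text
[[318.  219.5]
 [318.  208.3]
 [318.  230.5]
 [320.7 208.3]
 [315.3 208.3]
 [317.7 219.6]
 [343.5 243.7]
 [292.  243.7]
 [338.7 278.5]
 [295.3 278.5]
 [337.5 326.1]
 [296.7 326. ]]
```

View pics/e2.png

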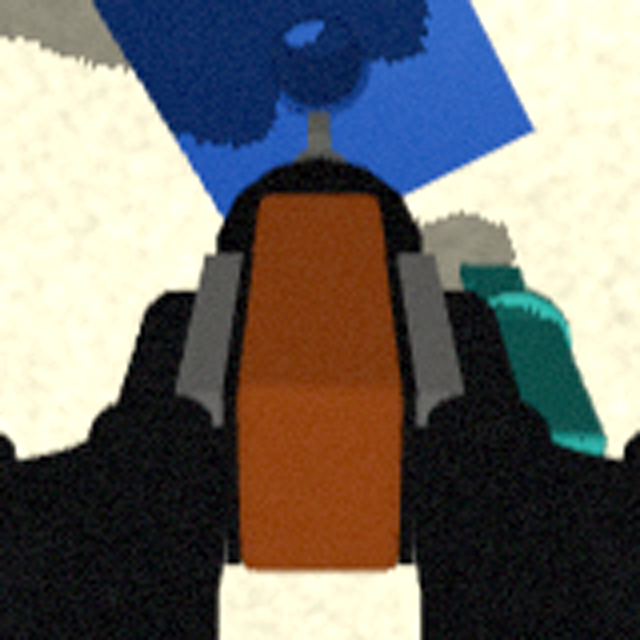

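View pics/e3.png

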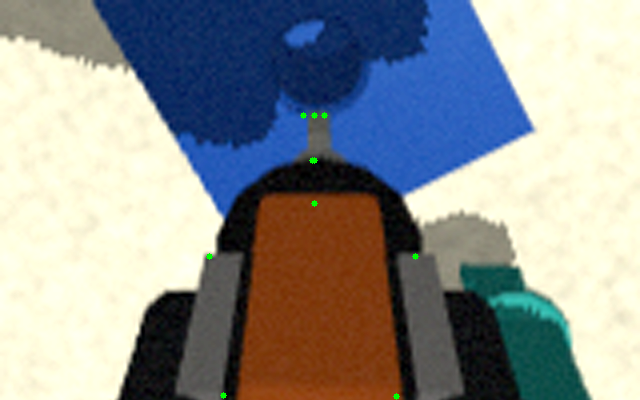

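```bash
python3 - <<'E'
from h import *
ctrl.move_l([.515,-.1543,.25],feed=.15)
ctrl.move_pose([.497,.168,.25],down(np.pi/2))
im,c=snap("wrist","f1"); R,p=toolT(); o=status.get_obs()
np.savez("f1.npz",R=R,p=p,T=c["world_from_camera"])
print(o["t"],p)
print(proj(c,[[.497,.168,.0935]]))
cv2.imwrite("pics/f1z.png",cv2.convertScaleAbs(im,alpha=1.8))
z=cv2.convertScaleAbs(cv2.resize(im[120:270,240:400],None,fx=4,fy=4,interpolation=cv2.INTER_CUBIC),alpha=2)
cv2.imwrite("pics/f1zz.png",z)
E
```

```text
10.2667 [0.497348   0.16696592 0.2497294 ]
[[319.02087235 193.15153505]]
```

View pics/f1z.png

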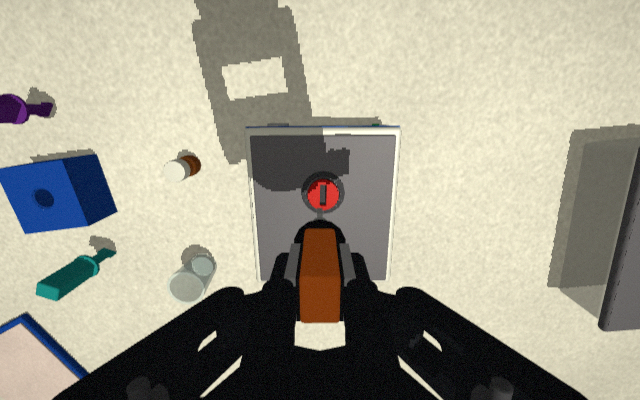

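View pics/f1zz.png

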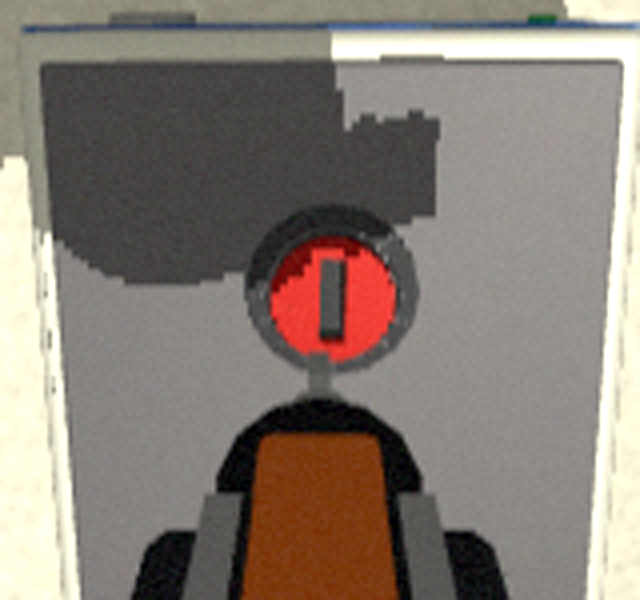

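```bash
python3 - <<'E'
from h import *
im=cv2.imread("pics/f1.png"); d=np.load("f1.npz"); c=vision.calibration("wrist"); c["world_from_camera"]=d["T"]
hsv=cv2.cvtColor(im,cv2.COLOR_BGR2HSV)
m=(((hsv[...,0]<10)|(hsv[...,0]>170))&(hsv[...,1]>130)).astype(np.uint8); m[:170]=0;m[215:]=0;m[:,:300]=0;m[:,350:]=0
cs,_=cv2.findContours(m,cv2.RETR_CCOMP,cv2.CHAIN_APPROX_NONE)
for q in cs:
    if cv2.contourArea(q)>15: print(cv2.contourArea(q),cv2.minAreaRect(q), cv2.fitEllipse(q) if len(q)>5 else None)
hull=cv2.convexHull(max(cs,key=cv2.contourArea)); e=cv2.fitEllipse(hull); print("hull",e)
sl=im[180:212,310:335].astype(int)
for z,(u,v) in [(.0935,e[0])]: print(unproj(c,u,v,z))
# slot edges in subpixel via row profile of redness
g=im[...,2].astype(float)-im[...,1]
for v in range(184,206):
    r=g[v,310:336]; print(v,r.astype(int))
E
```

```text
730.0 ((322.5, 194.5), (31.0, 31.0), 90.0) ((322.70458984375, 194.0031280517578), (30.164796829223633, 31.005048751831055), 99.06134033203125)
136.5 ((322.5, 194.0), (20.0, 7.0), 90.0) ((322.47186279296875, 194.17068481445312), (7.792405128479004, 24.22109031677246), 179.53445434570312)
hull ((322.7312927246094, 194.2938232421875), (31.4376163482666, 31.556398391723633), 101.36217498779297)
[0.49818955 0.17172637 0.0935    ]
184 [ 1 32 42 45 48 50 52 54 89 90 67 59 58 67 69 67 62 75 76 77 90 90 88 73
 44  7]
185 [ 8 45 49 51 45 54 52 54 90 87 32 13 14 24 24 28 53 88 91 89 91 89 88 87
 66 49]
186 [34 53 50 53 53 53 75 75 91 87 22  0  1  1 -1  3 34 88 90 88 90 91 87 90
 85 78]
187 [48 50 48 50 52 51 90 89 89 87 23  2  1  0 -2  3 37 88 88 92 90 89 90 88
 90 88]
188 [52 49 50 50 46 57 91 90 91 87 22  2  1 -1  1  2 40 90 89 90 89 88 90 89
 91 87]
189 [53 52 76 74 76 76 88 90 88 87 21  1  1  1 -1  2 40 88 90 88 88 89 91 89
 88 89]
190 [49 52 88 90 88 89 88 89 88 85 11 -1  1  0  0  1 39 91 92 90 89 89 88 89
 90 87]
191 [75 77 90 90 90 89 89 89 89 88  0  2  0  0  2  6 46 90 87 89 90 89 89 89
[... 498 characters left out ...]
 90 89 89 89
 87 90]
198 [89 90 88 89 87 90 88 91 89 86  2  2  0 -1  1  9 64 89 90 88 88 90 87 89
 90 89]
199 [89 88 90 88 90 87 90 89 90 83  0  3  0  2  1 12 69 89 90 89 90 88 89 90
 88 89]
200 [88 89 90 89 88 89 88 90 90 86  1  2 -1  1  0 11 70 89 88 91 89 90 89 87
 90 90]
201 [88 89 90 89 87 86 91 88 89 74 -1  1  0  0  1 12 69 89 89 88 90 88 88 89
 89 90]
202 [80 87 88 91 88 88 90 88 89 64 -1 -1 -1 -2  1 11 74 90 88 89 89 89 90 88
 88 89]
203 [50 89 88 88 88 87 89 88 88 65 -2 -2 -1 -2  1 14 75 89 88 90 88 90 88 88
 87 60]
204 [17 72 90 91 89 90 89 88 89 69 24 28 25 24 30 34 77 89 87 89 88 91 89 87
 86 22]
205 [ 1 29 77 89 90 87 89 87 91 84 66 61 57 56 60 58 79 89 88 89 89 91 87 75
 46  9]
```

```bash
python3 - <<'E'
from h import *
print(solver.solve_ik([.499,.1707,.187],down(np.radians(88.3))), solver.solve_ik([.499,.1707,.17],down(np.radians(-22))))
ctrl.move_l([.499,.1707,.187],down(np.radians(88.3)),feed=.1)
ctrl.sleep(.4)
im,c=snap("wrist","g1"); R,p=toolT(); o=status.get_obs()
np.savez("g1.npz",R=R,p=p,T=c["world_from_camera"])
print(o["t"],p,o["ee_rot"],o["ft_force"])
z=cv2.convertScaleAbs(cv2.resize(im[180:260,270:370],None,fx=7,fy=7,interpolation=cv2.INTER_CUBIC),alpha=2)
cv2.imwrite("pics/g1z.png",z)
E
```

```text
[ 0.13709895  0.02658975  1.99672813  0.          1.11827478 -1.40402678] [0.13709895 0.04739806 2.00915091 0.         1.08504368 0.52107138]
11.5 [0.49906565 0.17073575 0.18723889] [-1.57119544e+00 -6.22754551e-05  1.54114266e+00] [ 0.46620103  0.84497351 -1.33727067]
```

View pics/g1z.png

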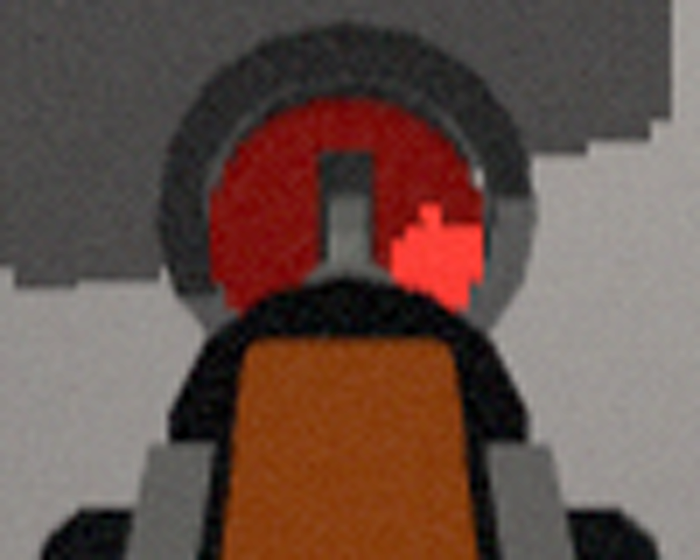

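```bash
python3 - <<'E'
from h import *
d=np.load("g1.npz"); c=vision.calibration("wrist"); c["world_from_camera"]=d["T"]; p=d["p"]
s=unproj(c,319,201.2,.0935); b=unproj(c,319.3,207.1,p[2]-.0833); print(s,b, "slot centre x",s[0]+.011,"blade centre",b[0]+.009, p)
im=cv2.imread("pics/g1.png"); print(unproj(c,270+346.5/7-.5,180+0,.0935))
e=[unproj(c,u,v,.0935) for u,v in [(270+208/7-.5,180+215/7),(270+485/7-.5,180+215/7)]]; print(e)
E
```

```text
[0.4882257  0.17194006 0.0935    ] [0.48962458 0.17213081 0.10393889] slot centre x 0.4992256980637261 blade centre 0.4986245777504089 [0.49906565 0.17073575 0.18723889]
[0.47121638 0.17242978 0.0935    ]
[array([0.49567265, 0.15603449, 0.0935    ]), array([0.49657103, 0.18739307, 0.0935    ])]
```

```bash
python3 - <<'E'
from h import *
Y=down(np.radians(88.3))
ctrl.move_l([.4997,.1704,.182],Y,feed=.03); ctrl.sleep(.2)
f0=np.array(status.get_obs()["ft_force"])
r=ctrl.move_l([.4997,.1704,.171],Y,feed=.015,max_force=4)
o=status.get_obs(); print(r,o["t"],o["tool_pos"],np.array(o["ft_force"])-f0,o["torque"])
ctrl.sleep(.2)
im,c=snap("wrist","g2"); o=status.get_obs(); print(o["tool_pos"],np.array(o["ft_force"])-f0)
z=cv2.convertScaleAbs(cv2.resize(im[180:260,270:370],None,fx=7,fy=7,interpolation=cv2.INTER_CUBIC),alpha=2)
cv2.imwrite("pics/g2z.png",z)
E
```

```text
True 12.725 [0.49960296 0.17039142 0.17141956] [ 0.4418962  -0.73650509  5.62958082] [0.0157729  0.03875276 0.0116172 ]
[0.49947352 0.17037379 0.17095339] [ 2.00833581 -0.74584359  5.38715474]
```

View pics/g2z.png

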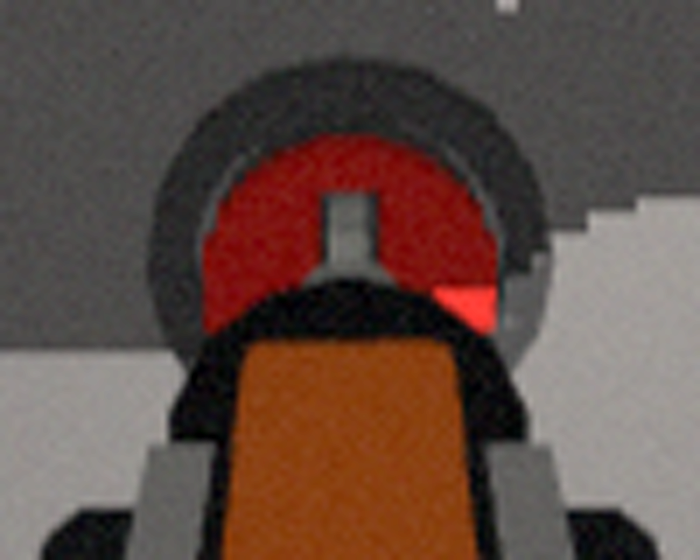

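```bash
cat >> h.py <<'E'
F0=-1.3  # updated below
def fz(n=3):
    L=[]
    for _ in range(n):
        L.append(status.get_obs()["ft_force"][2]); ctrl.sleep(.02)
    return np.mean(L)
E
python3 - <<'E'
from h import *
Y=down(np.radians(88.3))
print(fz())
z=.1709
while z>.164:
    z-=.0005
    ctrl.move_l([.4997,.1704,z],Y,feed=.02); ctrl.sleep(.08)
    o=status.get_obs(); f=o["ft_force"]; print(round(o["t"],2),round(z,4),o["tool_pos"].round(5),f.round(2))
    if f[2]>8.5: break
E
```

```text
3.8258289877760325
13.36 0.1704 [0.49961 0.17038 0.1703 ] [-0.12 -0.19  3.53]
13.69 0.1699 [0.49963 0.17039 0.16976] [-1.    0.29  2.92]
14.03 0.1694 [0.49965 0.17039 0.16931] [0.25 0.1  3.11]
14.36 0.1689 [0.49965 0.17038 0.16885] [-0.31 -0.19  2.94]
14.69 0.1684 [0.49968 0.17038 0.16863] [-1.71  1.11  4.68]
15.03 0.1679 [0.49975 0.1704  0.16857] [-1.43  0.22  5.95]
15.36 0.1674 [0.49983 0.17043 0.16854] [-2.25 -0.22  9.21]
```

```bash
python3 - <<'E'
from h import *
a=88.3; z=.1674; 
for a in [80,70,58,46,34,24,18]:
    ctrl.move_l([.4997,.1704,z],down(np.radians(a)),feed=.02); ctrl.sleep(.05)
    o=status.get_obs(); f=o["ft_force"]; print(round(o["t"],2),a,round(z,4),o["tool_pos"].round(5),np.degrees(o["ee_rot"][2]).round(1),f.round(2),o["torque"].round(3))
    if f[2]>12 or abs(o["torque"][2])>.6: break
    if f[2]<7.5: z-=.0002
E
```

```text
15.7 80 0.1674 [0.5005  0.17047 0.16855] 80.0 [-0.08 -0.32  7.79] [-0.098  0.11  -0.009]
16.07 70 0.1674 [0.50057 0.17031 0.16856] 70.0 [ 0.42 -0.55  7.19] [-0.168  0.121  0.065]
16.48 58 0.1672 [0.50055 0.17008 0.16855] 58.0 [-0.38 -1.14  7.9 ] [-0.268  0.221  0.022]
16.89 46 0.1672 [0.50044 0.1699  0.16853] 46.0 [ 0.01 -2.48  7.86] [-0.412  0.227  0.075]
17.3 34 0.1672 [0.5003  0.16976 0.16853] 34.1 [-0.5  -2.35  8.02] [-0.512  0.375  0.018]
17.68 24 0.1672 [0.50016 0.16965 0.16852] 24.1 [-2.08 -2.66  8.83] [-0.606  0.423  0.033]
17.98 18 0.1672 [0.50008 0.16959 0.16852] 18.1 [-1.98 -2.39  8.92] [-0.664  0.55   0.041]
```

```bash
python3 - <<'E'
from h import *
z=.1671; a=18
while a>-17:
    a-=2.5
    ctrl.move_l([.4999,.1701,z],down(np.radians(a)),feed=.02); ctrl.sleep(.1)
    o=status.get_obs(); f=o["ft_force"]; print(round(o["t"],2),a,o["tool_pos"].round(5),f.round(2),o["torque"].round(3))
    if o["tool_pos"][2]<.1682 or f[2]<6 or f[2]>13 or abs(o["torque"][2])>.6: break
E
```

```text
18.33 15.5 [0.5001  0.16947 0.16847] [-3.85 -2.45  8.65] [-0.523  0.607  0.058]
18.68 13.0 [0.50006 0.16946 0.16847] [-2.6  -1.45 10.23] [-0.584  0.641  0.05 ]
19.03 10.5 [0.50002 0.16943 0.16848] [-2.44 -2.11 10.12] [-0.578  0.67   0.025]
19.38 8.0 [0.49999 0.1694  0.16847] [-3.16 -3.42  9.85] [-0.592  0.714  0.091]
19.73 5.5 [0.49994 0.1694  0.16848] [-2.59 -2.4  10.12] [-0.622  0.73   0.072]
20.08 3.0 [0.4999  0.16939 0.16848] [-2.92 -3.75 10.56] [-0.571  0.789  0.05 ]
20.43 0.5 [0.49985 0.16937 0.16845] [-3.23 -2.97 10.72] [-0.594  0.765  0.081]
20.78 -2.0 [0.49983 0.16938 0.16845] [-4.33 -2.63 10.71] [-0.597  0.791  0.094]
21.13 -4.5 [0.49979 0.16939 0.16842] [-3.88 -2.14 10.85] [-0.591  0.86   0.071]
21.48 -7.0 [0.49972 0.16938 0.16836] [-3.68 -2.39 10.44] [-0.636  0.827  0.081]
21.83 -9.5 [0.49966 0.16938 0.16827] [-3.81 -2.89 10.4 ] [-0.578  0.816  0.084]
22.18 -12.0 [0.49962 0.16936 0.16818] [-3.3  -2.64  9.2 ] [-0.569  0.792  0.1  ]
```

```bash
python3 - <<'E'
from h import *
z=.1670; a=-12; zp=.16818
while a>-24:
    a-=2
    ctrl.move_l([.4998,.1698,z],down(np.radians(a)),feed=.02); ctrl.sleep(.15)
    o=status.get_obs(); f=o["ft_force"]; print(round(o["t"],2),a,o["tool_pos"].round(5),f.round(2),o["torque"].round(3))
    if o["tool_pos"][2]<zp-.0003 or f[2]<6.5 or f[2]>13 or abs(o["torque"][2])>.6: break
    zp=o["tool_pos"][2]
im,c=snap("wrist","i1")
z=cv2.convertScaleAbs(cv2.resize(im[150:300,250:390],None,fx=5,fy=4,interpolation=cv2.INTER_CUBIC),alpha=2)
cv2.imwrite("pics/i1z.png",z)
E
```

```text
22.58 -14 [0.49952 0.16925 0.16796] [-3.08 -1.98  8.72] [-0.527  0.717  0.047]
22.98 -16 [0.49941 0.16954 0.16682] [-1.23 -1.41  5.04] [-0.341  0.46   0.   ]
```

View pics/i1z.png

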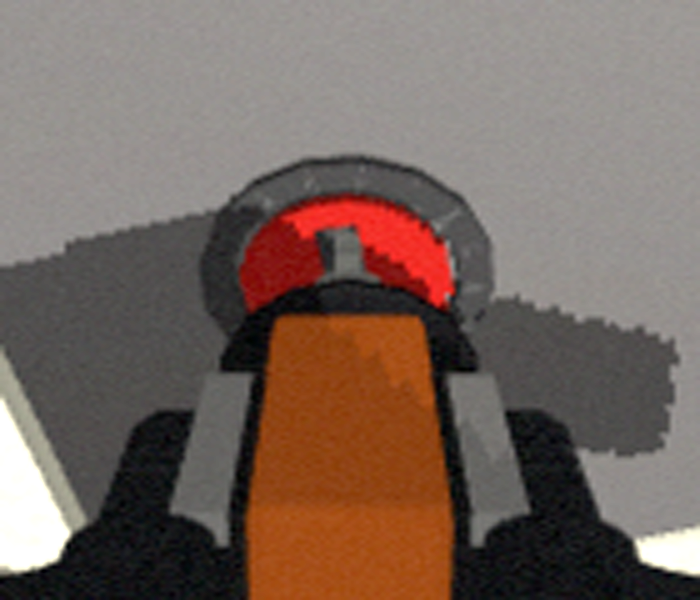

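```bash
python3 - <<'E'
from h import *
z=.1668
while z>.160:
    z-=.0007
    p=status.get_obs()["tool_pos"]
    ctrl.move_l([.4996,.1696,z],down(np.radians(-16)),feed=.02); ctrl.sleep(.08)
    o=status.get_obs(); f=o["ft_force"]; print(round(o["t"],2),round(z,4),o["tool_pos"].round(5),f.round(2),o["torque"].round(3))
    if f[2]>10.5: break
E
```

```text
23.37 0.1661 [0.49935 0.16955 0.16579] [-2.22 -1.91  4.92] [-0.328  0.423  0.034]
23.7 0.1654 [0.49939 0.16959 0.16523] [-1.57 -1.3   2.89] [-0.308  0.502  0.031]
24.03 0.1647 [0.49943 0.16963 0.16463] [-1.19 -0.87  4.45] [-0.242  0.626  0.031]
24.37 0.164 [0.49948 0.16963 0.16397] [-2.6   0.03  4.86] [-0.223  0.664  0.004]
24.7 0.1633 [0.49954 0.16967 0.16364] [-3.81 -0.07  6.31] [-0.241  0.838  0.012]
25.03 0.1626 [0.49963 0.16969 0.16362] [-3.43 -1.55  8.48] [-0.28   1.063 -0.014]
25.37 0.1619 [0.49974 0.16972 0.16355] [-5.77 -1.54 11.62] [-0.268  1.253  0.028]
```

```bash
python3 - <<'E'
from h import *
def pr(s):
    o=status.get_obs(); print(s,round(o["t"],2),o["tool_pos"].round(5),o["ft_force"].round(2),o["torque"].round(3)); return o
ctrl.move_l([.4995,.1697,.1636],down(np.radians(-16)),feed=.02); ctrl.sleep(.1); pr("relax")
ctrl.move_l([.4995,.1697,.1636],down(np.radians(-10)),feed=.02); ctrl.sleep(.1); o=pr("back")
im,c=snap("wrist","j1")
z=cv2.convertScaleAbs(cv2.resize(im[150:300,250:390],None,fx=5,fy=4,interpolation=cv2.INTER_CUBIC),alpha=2)
cv2.imwrite("pics/j1z.png",z)
E
```

```text
relax 25.72 [0.49951 0.16998 0.16368] [-2.8   0.06  6.12] [0.012 0.717 0.03 ]
back 26.07 [0.50003 0.16988 0.16369] [0.01 0.48 3.45] [0.177 0.071 0.026]
```

View pics/j1z.png

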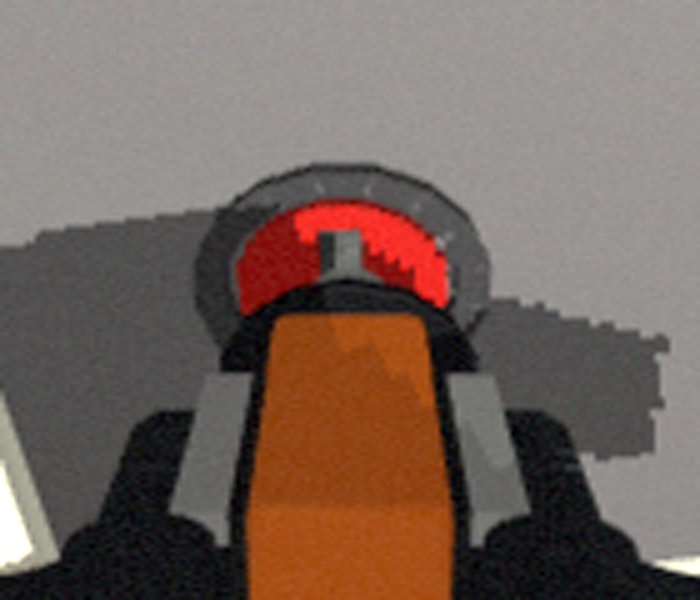

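```bash
python3 - <<'E'
from h import *
def pr(s):
    o=status.get_obs(); print(s,round(o["t"],2),o["tool_pos"].round(5),o["ft_force"].round(2),o["torque"].round(3)); return o
for z in (.1642,.1655,.167,.1695,.173):
    ctrl.move_l([.5000,.1699,z],down(np.radians(-10)),feed=.02); pr("lift")
ctrl.move_l([.5000,.1699,.25],feed=.1); ctrl.sleep(.2)
o=pr("up"); im,c=snap("wrist","k1"); R,p=toolT(); np.savez("k1.npz",R=R,p=p,T=c["world_from_camera"])
z=cv2.convertScaleAbs(cv2.resize(im[120:340,220:420],None,fx=4,fy=2.7,interpolation=cv2.INTER_CUBIC),alpha=2)
cv2.imwrite("pics/k1z.png",z)
E
```

```text
lift 26.38 [0.49998 0.16984 0.16377] [-0.08  0.69  0.52] [ 0.03  -0.063  0.014]
lift 26.62 [0.49962 0.16979 0.16498] [-0.13 -0.57 -1.46] [-0.025 -0.037  0.019]
lift 26.88 [0.5     0.16987 0.16702] [-0.39 -0.54 -0.72] [0.036 0.037 0.037]
lift 27.15 [0.50018 0.1699  0.16979] [ 0.31 -0.52 -1.27] [-0.032  0.057  0.001]
lift 27.48 [0.50016 0.16992 0.17325] [-0.13  0.99 -0.45] [-0.003  0.019  0.   ]
up 28.59 [0.49959 0.16985 0.24902] [ 0.09 -1.4  -0.34] [ 0.018  0.021 -0.014]
```

View pics/k1z.png

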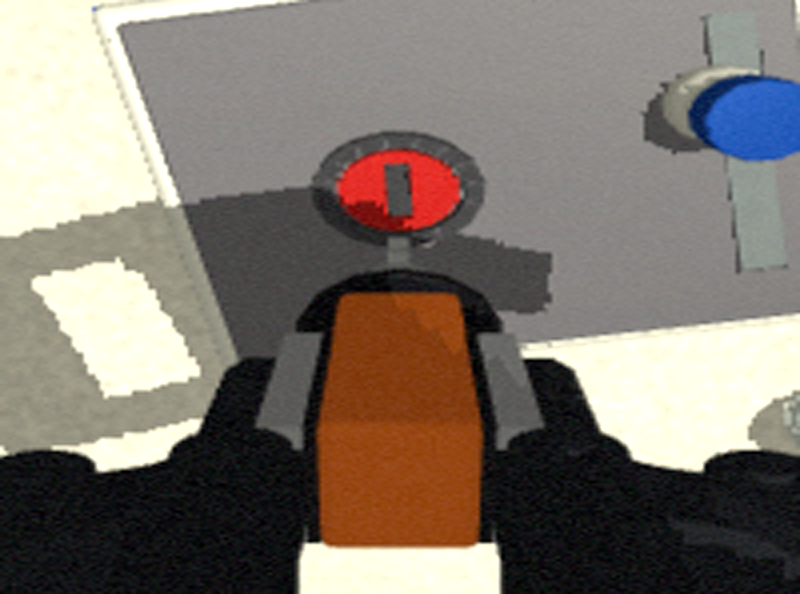

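```bash
python3 - <<'E'
from h import *
im,c=snap("scene","k2")
z=cv2.convertScaleAbs(cv2.resize(im[95:165,360:450],None,fx=7,fy=7,interpolation=cv2.INTER_CUBIC),alpha=2); cv2.imwrite("pics/k2z.png",z)
ctrl.move_pose([.5142,-.1535,.25],down(np.radians(69.4)))
ctrl.move_l([.5142,-.1535,.155],feed=.12); ctrl.sleep(.2)
im,c=snap("wrist","l1"); R,p=toolT(); print(status.get_obs()["t"],p,proj(c,[[.5142,-.1535,.052]]),proj(c,[p-[0,0,.0833]]))
z=cv2.convertScaleAbs(cv2.resize(im[140:300,230:410],None,fx=4,fy=3.7,interpolation=cv2.INTER_CUBIC),alpha=2)
cv2.imwrite("pics/l1z.png",z)
E
```

```text
31.625 [ 0.51463902 -0.15375095  0.15588528] [[318.22256569 209.69157169]] [[318.01715086 219.13579232]]
```

View pics/k2z.png

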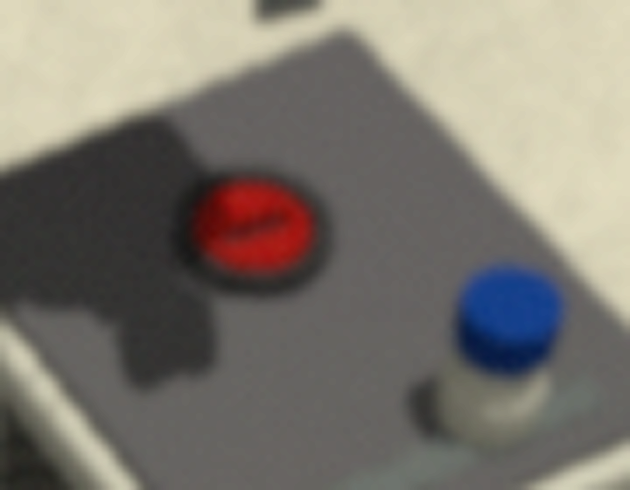

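View pics/l1z.png

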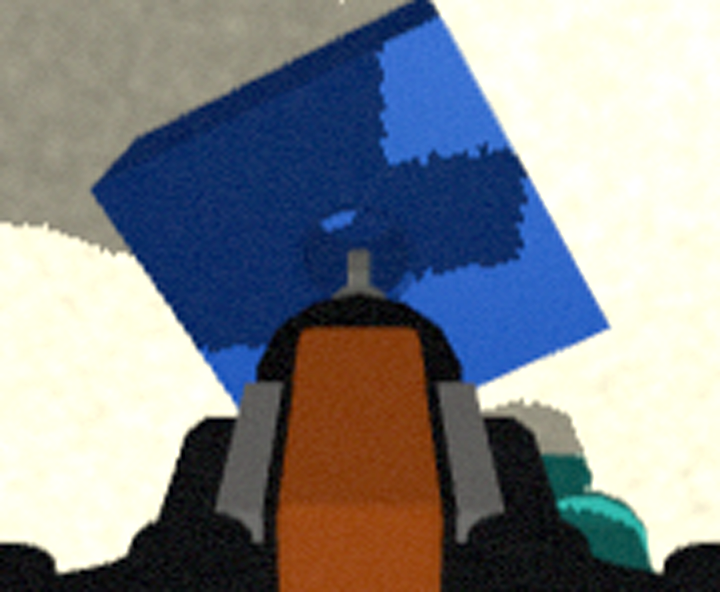

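```bash
python3 - <<'E'
from h import *
def pr(s):
    o=status.get_obs(); print(s,round(o["t"],2),o["tool_pos"].round(5),o["ft_force"].round(2),o["torque"].round(3)); return o
r=ctrl.move_l([.5142,-.1535,.100],feed=.06,max_force=8); pr(r)
if not r:
    r=ctrl.move_l([.5142,-.1535,.0915],feed=.02,max_force=5); pr(r)
E
```

```text
False 32.69 [ 0.51447 -0.15364  0.10038] [-0.46 -1.07 -1.15] [ 0.026 -0.078  0.017]
True 33.08 [ 0.51451 -0.15369  0.09329] [-1.01 -0.7   3.41] [ 0.026 -0.109  0.005]
```

Contact came at z = 0.0933, which is the height where I picked the key up, so the flange is seated. Now I'll release, rise and check.

```bash
python3 - <<'E'
from h import *
claw.release(); ctrl.sleep(.3)
ctrl.move_l([.5145,-.1537,.20],feed=.1)
ctrl.move_l([.49,-.1537,.27],feed=.15); ctrl.sleep(.2)
o=status.get_obs(); print(o["t"],o["ft_force"],o["grip_width"])
im,c=snap("wrist","m1"); s,_=snap("scene","m2"); t,_=snap("top","m3")
a=cv2.resize(im[120:270,240:420],(400,334),interpolation=cv2.INTER_CUBIC); b=cv2.resize(s[140:270,200:356],(400,334),interpolation=cv2.INTER_CUBIC)
d=cv2.resize(s[90:220,320:476],(400,250),interpolation=cv2.INTER_CUBIC); e=cv2.resize(t[130:290,180:436],(400,250),interpolation=cv2.INTER_CUBIC)
cv2.imwrite("pics/m.png",cv2.convertScaleAbs(np.vstack([np.hstack([a,b]),np.hstack([d,e])]),alpha=1.8))
E
```

```text
36.1167 [0.74863372 0.45223862 0.48535432] 0.08565130575126988
```

View pics/m.png

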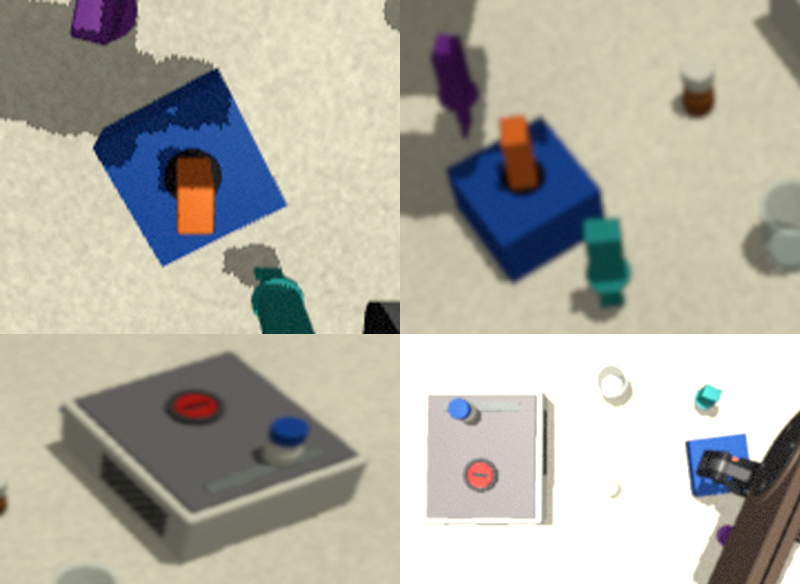

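The key stands upright in the holder with its flange on the block. The red head is level with the collar and its slot lies across the module. The vial, beaker and jar are where they were, and the gripper is clear.

```bash
python3 - <<'E'
from h import *
order.hand_in()
print(status.get_obs()["t"])
E
```

```text
the job is handed in; nothing more can be done
the job is handed in; nothing more can be done
```

The cover is locked, the orange key is back in its blue holder and released, and the job was handed in at about 36 s. The hand-in gives no verdict.

- **Turning:** I seated the blade, pressed 2.7 mm onto the ledge and turned clockwise at about 8–12 N. At about 106° of key turn the stud dropped into its catch. Pushing gently, I followed it down until it stopped 4.9 mm below the ledge. The highest vertical press was about 13 N, with up to about 6 N sideways. I slackened the twist before lifting the key out.
- **Stud:** The last pictures show the red head level with the collar and the slot across the module, at roughly 90–100° by eye.
- **Key:** The last pictures show it upright in the hole with its flange on the block. It touched down at the same height it was picked up from.
- **Other objects:** The vial, beaker and jar still stand where they were, and the gripper is clear of everything.
- **Disagreements:** The wrist camera read about 1 mm off sideways against the held key. I corrected for this, and the blade went in first time. Nothing failed in the final checks.

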